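Load a board carrier up the inspection ramp to its sprung stop

TASK

Lift the grey board carrier by its upright tab, set it down (do not drop or tip it) between the side rails on the level landing at the foot of the white ramp, and let go of it there. Then push it up the slope until it has pressed the stop's sprung rubber pad fully in, keep that light push on for about half a second, never more than about 8 newtons on the stop, and leave the carrier resting on the slope, touching the pad. Leave the phone, jar and screwdriver alone.

Things in the scene. Friction and masses are not known exactly. Their poses are not given: they have to be found in the camera images.
- carrier: Loose grey plastic carrier with a green circuit board on it: a flat block 80 long (its x) x 64 wide (its y) x 14 mm thick, with one upright grip tab in the middle, 26 (x) x 16 (y) mm, from the deck at 14 mm up to 54 mm above the underside. The same both ways round. 0.28 to 0.46 kg. Origin: centre of its underside; z up. It lies flat on the blue mat, to the left or right of the ramp.
- ramp: Fixed white ramp on the mat, its place varies. Origin: centre of the underside of its level landing; x points up the ramp, y to its left, z up. The landing is 110 mm long (x -55 to +55), its top 10 mm above the origin. Aluminium rails along both sides of landing and slope stand 12 mm above the surface, 72 mm apart inside, 82 mm outside.
- slope_foot (a point): Where the ramp's slope starts, mid-width, on the surface (ramp x = +55 mm, z = 10 mm). Its x points up the slope: 8 degrees (0.1396 rad) above level, 165 mm long. Pushing the carrier up takes 1 to 4 N, more if the push also bears down on it. Friction holds it there once let go, even against the pad's spring.
- stop: Fixed aluminium stop block near the top of the slope, 20 (along slope) x 60 x 30 mm high, small screw head on top. Origin: centre of its underside, on the slope's surface, 148 mm up from the slope's start; x points up the slope, z square to it.
- stop_barrel (a point): On the axis of the stop's steel barrel, 9 mm above the stop's origin. The barrel carries a black rubber pad 30 mm wide, 12 high, facing down the slope. Set by hand, not measured: the pad's face lies 24 to 60 mm down the slope from here. The pad is sprung: 0.3 N starts it, it sinks 4 mm at 1.1 N and then is rigid (force climbs steeply).
- phone: Bystander: black phone 148 x 71 x 8 mm lying on the mat on the other side of the ramp. Origin: centre of its underside.
- jar: Bystander: small jar, 48 mm across and 45 mm high, standing at the right beyond. Origin: centre of its underside.
- driver: Bystander: screwdriver 160 mm long, lying at the left beyond. Origin: on its underside.
There are look-alikes about, which are no part of the job. Of the things shaped like the carrier, the grey one is meant.

How it is judged:
By the outcome, as a careful person would: the job done as asked, in the order asked, and still so for the second after the job is handed in, with the robot touching nothing.
It also fails if it takes over 70 s, if anything falls off the work surface, if the arm or the gripper's body presses on something with over 40 N, if the wrist force passes 120 N, or if a joint passes its speed limit or range.

ROBOT

A 6-joint arm with a two-finger parallel gripper is mounted at the origin on the work surface. World frame = base frame: x ahead of the robot, y to its left, z up, the work surface at z = 0. Lengths are in m, angles in rad, forces in N, time in s.
With the tool pointing down it reaches from about 0.35 to 0.975 m from the base axis. Payload 7.1 kg.
Tool frame: the origin (TCP) lies at the very end of the fingers, on their centre line; the grasp point (between the pads) lies 19 mm behind it; z points along the fingers, y is the direction in which the jaws open and shut (so a half turn about z gives the same grasp; the last joint's range is limited). The gripper opens to 88 mm and grips with 3 to 60 N. Pads are 20 mm wide; open, the fingers measure 115 mm over their backs; the gripper's body (75 mm by 178 mm) begins 61 mm behind the grasp point.
Start: joints at [-1.229, 0.423, 1.63, -0, 1.089, -0.019], TCP at [0.221, -0.585, 0.223] pointing down, gripper open.
Joint ranges: [-3, 3], [-0.9, 2.11], [0.09, 2.58], [-1.31, 4.45], [0.11, 2.69], [-2.54, 2.54]. Speed limits (rad/s): [2.39, 2.39, 3.01, 3.14, 3.14, 3.14].

INTERFACE

Orientations are given as [roll, pitch, yaw] about the fixed x, y, z axes, in that order (R = Rz(yaw) Ry(pitch) Rx(roll)).
In Python, from station import ctrl gives the robot as it stands.
- The arm moves only by the tool apply_moves, never from a script. Its argument "rows" is a list of rows, each a list of 5 numbers: the closure, from 0 (fully open) to 1 (shut), then the shift along the tool's x, y, z in m, then the turn about the tool's z in degrees. In form: [[fingers, tx, ty, tz, roll], ...]. A call has 1 to 12 rows; each row is the pose to reach, as a shift and turn from the pose commanded when the call began, along the tool's axes at that moment; what a row does not reach only later rows make up. A row lasts 1/12 s, in which the tool goes at most 41.7 mm and 7.16 degrees, less where a joint would pass 70% of its speed; a pose out of reach is approached as far as the arm can. A call with a gripper value outside its range is refused whole. The fingers move at their own pace and stop on an object; "force" is the grip in N (left out, the last holds). Time passes only in rows, so rows that repeat a pose let the fingers close. It gives the time, the measured TCP pose, the force and the opening at its end, in the units of the state.
- ctrl.get_state(): the state, without advancing time (a new reading comes with each control period).
- ctrl.camera(name): name is "side" or "top" or "wrist"; returns a dict with "image" (420x560x3 uint8, blue, green, red), "vertical_fov" (degrees; the focal length in pixels is half the picture's height over the tangent of half this angle, whatever the lens; pixels are square), "cx", "cy" (the principal point, pixels), "k1" (the pictures are not rectified: a ray, as slopes to the right and down, at radius r is drawn at 1 + k1 r^2 times it, then the intrinsics apply), "rvec" (rotation vector, rad) and "tvec" (3), from world to camera coordinates, as OpenCV has them. Camera axes: x right, y down, z forward; pixel columns grow to the right and rows downward; lengths in m; the calibration is good to about 2 mm. A picture is of the moment at which its call begins. There is no depth.
- ctrl.close_job(): hands the job in, once; it reports no verdict.
Trained networks look in a picture, given as the dict that the camera call returned (one of the last four; its "shot" number tells which), for a name from the list of things; names that differ only in an ending like _2 or _b are one class to them, and where a whole thing is asked for, a point or a joint stands for the part that bears it (a point fixed in the world has none). Each returns a list of dicts, best first, with "confidence" (0 to 1); they miss things now and then, are a little off and sometimes report something else, mostly with a low value. They report only what shows in the picture. A call takes as long as a camera call. They do not tell look-alikes from the thing itself.
- ctrl.search_frame(label, picture): "extent" ([centre column, centre row, width, height] in pixels, round what is visible of it).
- ctrl.silhouettes(label, picture): "pixels" (420x560 bool, what is visible of it) and "extent" ([centre column, centre row, width, height] in pixels, round what is visible of it).
- ctrl.mark_of(label, picture): "position" ([column, row] in pixels: a listed point, or the origin of a listed thing).
The state is a dict: "time": time; "joint_positions": joint angles; "dq": joint speeds; "joint_torque": joint torques, N m; "tcp_pos": TCP position; "eef_rot": TCP orientation; "wrist_force": force on the tool from outside, world axes, zero at the start; "wrist_torque": the same for the moment, N m; "gripper_width": finger opening in m.
Only numpy, scipy, OpenCV 4.12 (cv2) and the standard library are available. Lean on these libraries where they do the work, as an engineer would, in place of code of your own. Each camera call takes 0.05 s, during which the arm holds its last target.

## Working session

There is one attempt and no reset: what is moved stays moved. The work goes in short steps, Python scripts to look and compute and a tool call to move; the robot and the scene stay as the last step left them, time stands still between calls to the robot, and variables do not carry over. Pictures are saved under pics/ and viewed, and the job is handed in when it is done.

Besides the shell and the picture viewer there is one more tool, called after "Call:" by a JSON object that holds its "method" and its "body". apply_moves: Moves the arm, as the interface text tells. Its arguments: {"type":"object","properties":{"rows":{"type":"array"},"force":{"type":"number"}},"required":["rows"]}

```bash
mkdir -p pics; ls; cat > h.py <<'E'
import numpy as np, cv2
from station import ctrl
def K(p):
    h=p["image"].shape[0]; f=h/2/np.tan(np.radians(p["vertical_fov"])/2)
    return f
def project(p,X):
    X=np.atleast_2d(np.asarray(X,float)); R=cv2.Rodrigues(np.array(p["rvec"],float))[0]
    c=X@R.T+np.array(p["tvec"]).ravel(); s=c[:,:2]/c[:,2:]
    r2=(s**2).sum(1,keepdims=True); s=s*(1+p["k1"]*r2)
    return s*K(p)+[p["cx"],p["cy"]]
def ray(p,uv):
    d=(np.asarray(uv,float)-[p["cx"],p["cy"]])/K(p); s=d.copy()
    for _ in range(30): s=d/(1+p["k1"]*(s@s))
    R=cv2.Rodrigues(np.array(p["rvec"],float))[0]
    o=-R.T@np.array(p["tvec"]).ravel(); v=R.T@np.array([s[0],s[1],1]); return o,v
def onz(p,uv,z):
    o,v=ray(p,uv); return o+v*(z-o[2])/v[2]
E
python3 - <<'E'
from h import *
print(ctrl.get_state())
for n in ["side","top","wrist"]:
    p=ctrl.camera(n); cv2.imwrite(f"pics/{n}0.png",p["image"])
    print(n,p["vertical_fov"],p["k1"],p["cx"],p["cy"],p["rvec"],p["tvec"])
    for l in ["carrier","ramp","stop","slope_foot","stop_barrel","phone","jar","driver"]:
        print(l,[(np.round(d["position"]).tolist(),round(d["confidence"],2)) for d in ctrl.mark_of(l,p)], [(np.round(d["extent"]).tolist(),round(d["confidence"],2)) for d in ctrl.search_frame(l,p)])
E
```

```text
pics
{'time': 0.0, 'joint_positions': array([-1.22901148e+00,  4.23789496e-01,  1.63066585e+00,  1.45202951e-05,
        1.08860992e+00, -1.89924878e-02]), 'dq': array([1.16348329e-03, 8.38873362e-04, 4.19930614e-04, 1.63687483e-03,
       2.32921360e-04, 7.99153689e-05]), 'joint_torque': array([-2.45088704e-03, -5.44632268e+01, -2.73668575e+01,  6.43179193e-02,
        2.28280347e-02, -1.16590227e-04]), 'tcp_pos': array([ 0.22047605, -0.58424001,  0.22194325]), 'eef_rot': array([-3.14012055e+00, -4.08192930e-05,  3.60770562e-01]), 'wrist_force': array([ 0.07383065,  0.44088809, -0.3187715 ]), 'wrist_torque': array([ 0.02389909, -0.01338528,  0.01310412]), 'gripper_width': 0.0879437319644946}
side 54.59831568424437 -0.056365004894805906 280.4158010174405 207.92665112229088 [ 0.37607308 -2.63030406  1.41983486] [0.5624482  0.14363144 0.72111759]
carrier [([326.0, 172.0], 0.92), ([314.0, 197.0], 0.7), ([297.0, 151.0], 0.65)] [([298.0, 149.0, 32.0, 27.0], 0.88), ([328.0, 168.0, 40.0, 29.0], 0.66), ([313.0, 192.0, 42.0, 33.0], 0.56)]
ramp [([311.0, 246.0], 0.93), ([271.0, 168.0], 0.25)] 
[... 845 characters left out ...]
253.0, 174.0], 0.84), ([373.0, 237.0], 0.27)] [([252.0, 181.0, 21.0, 29.0], 0.83)]
slope_foot [] []
stop_barrel [([254.0, 172.0], 0.75)] [([252.0, 179.0, 23.0, 26.0], 0.85)]
phone [([162.0, 265.0], 0.92)] [([162.0, 266.0, 24.0, 60.0], 0.93)]
jar [([363.0, 178.0], 0.64), ([255.0, 248.0], 0.43)] [([368.0, 174.0, 21.0, 21.0], 0.88)]
driver [([156.0, 186.0], 0.69)] [([156.0, 181.0, 16.0, 59.0], 0.68), ([251.0, 181.0, 20.0, 22.0], 0.47)]
wrist 60.62274569946627 0.013056603042892946 276.8701017905603 210.75266308005348 [-2.38377875  1.6473577   0.23709544] [-0.62580595 -0.03390084  0.39122594]
carrier [] []
ramp [] []
stop [] []
slope_foot [] []
stop_barrel [] []
phone [] []
jar [] []
driver [] []
```

```bash
python3 - <<'E'
import cv2
for n in ["side","top"]:
    a=cv2.imread(f"pics/{n}0.png")
    c=a[120:390,80:440] if n=="side" else a[130:330,120:450]
    s=800/c.shape[1]; s=min(s,600/c.shape[0])
    cv2.imwrite(f"pics/{n}0c.png",cv2.resize(c,None,fx=s,fy=s,interpolation=cv2.INTER_CUBIC))
E
```

```text
(no output)
```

View pics/side0c.png

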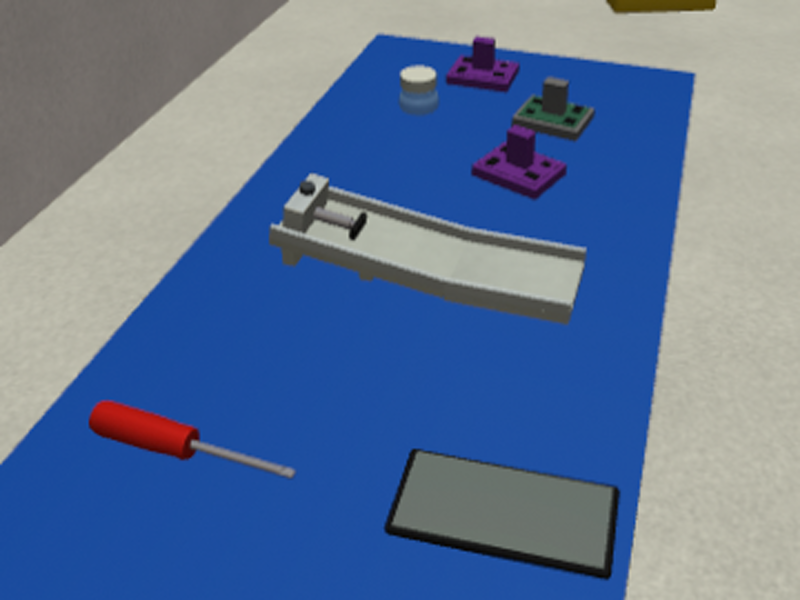

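View pics/top0c.png

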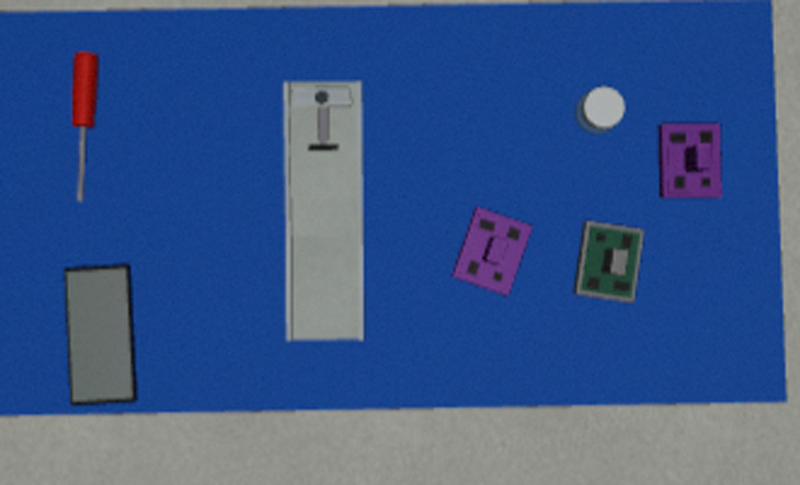

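Candidates in the top picture: the grey and green carrier at (371,237), a purple one at (323,234) and a purple one at (404,197). I choose the grey one at (371,237), which is at (328,168) in the side view. Next I fit its pose and the ramp's pose to the silhouettes.

```bash
cat >> h.py <<'E'
from scipy.optimize import minimize
def box(x0,x1,y0,y1,z0,z1): return np.array([[x,y,z] for x in(x0,x1) for y in(y0,y1) for z in(z0,z1)])
CAR=[box(-.04,.04,-.032,.032,0,.014),box(-.013,.013,-.008,.008,.014,.054)]
c8,s8=np.cos(.1396),np.sin(.1396)
def sl(b): # slope frame -> ramp frame
    return np.c_[.055+b[:,0]*c8-b[:,2]*s8,b[:,1],.010+b[:,0]*s8+b[:,2]*c8]
def rampparts():
    P=[]
    for y0,y1,z in((-.041,.041,0),(-.041,-.036,.012),(.036,.041,.012)):
        P.append(box(-.055,.055,y0,y1,0,.01+z))
        q=sl(box(0,.165,y0,y1,-.010,z)); P.append(q)
    P.append(sl(box(.138,.158,-.03,.03,0,.03)))
    return P
RAMP=rampparts()
def place(pts,x,y,yaw,z=0):
    c,s=np.cos(yaw),np.sin(yaw); return pts@np.array([[c,s,0],[-s,c,0],[0,0,1]])+[x,y,z]
def render(p,parts,x,y,yaw,S=4,z=0):
    h,w=p["image"].shape[:2]; m=np.zeros((h*S,w*S),np.uint8)
    for b in parts:
        uv=project(p,place(b,x,y,yaw,z)); uv=(uv+.5)*S-.5
        cv2.fillConvexPoly(m,cv2.convexHull(np.round(uv).astype(np.int32)),1)
    return cv2.resize(m.astype(np.float32),(w,h),interpolation=cv2.INTER_AREA)
def fit(pms,parts,x0,z=0,S=8):
    def cost(v): return sum(np.abs(render(p,parts,v[0]/100,v[1]/100,v[2]/10,S,z)-m).sum() for p,m in pms)
    best=None
    v=np.array([x0[0]*100,x0[1]*100,x0[2]*10])
    for st in (1.5,.5,.2):
        r=minimize(cost,v,method="Nelder-Mead",options=dict(initial_simplex=np.vstack([v]+[v+st*e for e in np.eye(3)]),xatol=.005,fatol=.2)); v=r.x
    return v/[100,100,10],r.fun,sum(m.sum() for _,m in pms)
E
python3 - <<'E'
from h import *
t=ctrl.camera("top"); s=ctrl.camera("side")
def pick(l,p,ex):
    b=min(ctrl.silhouettes(l,p),key=lambda d:np.hypot(d["extent"][0]-ex[0],d["extent"][1]-ex[1])); print(l,np.round(b["extent"]),b["confidence"]); return b["pixels"].astype(np.float32)
g=onz(t,(371,237),.01); print("car",g); r=onz(t,(252,247),.01); print("ramp",r)
mc=[(t,pick("carrier",t,(371,237))),(s,pick("carrier",s,(328,168)))]
mr=[(t,pick("ramp",t,(252,215))),(s,pick("ramp",s,(271,231)))]
cv2.imwrite("pics/masks.png",np.hstack([np.maximum(a[1],b[1])*255 for a,b in zip(mc,mr)]))
for nm,m,P,x in(("car",mc,CAR,g),("ramp",mr,RAMP,r)):
    for q in ([m],[m[:1]],[m[1:]]):
        print(nm,fit(q[0],P,[x[0],x[1],-.0]))
for l,p,uv in(("phone",t,(162,265)),("jar",t,(368,174)),("driver",t,(156,186)),("purple",t,(323,234))): print(l,onz(p,uv,.01))
E
```

```text
car [ 0.53535218 -0.27210852  0.01      ]
ramp [0.51458559 0.03882277 0.01      ]
carrier [372. 238.  27.  30.] 0.8
carrier [330. 168.  41.  28.] 0.61
ramp [252. 215.  34. 106.] 0.59
ramp [272. 231. 145.  66.] 0.66
car (array([ 0.5350945 , -0.27345151, -0.15138559]), np.float64(191.21875), np.float32(1313.0))
car (array([ 0.53505554, -0.27148721, -0.180487  ]), np.float64(63.3125), np.float32(736.0))
car (array([ 0.53553711, -0.28241344, -0.20435341]), np.float64(66.609375), np.float32(577.0))
ramp (array([ 0.51293817,  0.03005914, -0.00056274]), np.float64(673.46875), np.float32(8043.0))
ramp (array([ 0.51375241,  0.03440895, -0.01684831]), np.float64(70.265625), np.float32(3380.0))
ramp (array([ 0.51282578,  0.02714024, -0.00790651]), np.float64(204.046875), np.float32(4663.0))
phone [0.47189759 0.27353631 0.01      ]
jar [ 0.70086801 -0.26890239  0.01      ]
driver [0.67863964 0.28854807 0.01      ]
purple [ 0.5452942  -0.14704729  0.01      ][ WARN:0@4.536] global loadsave.cpp:1063 imwrite_ Unsupported depth image for selected encoder is fallbacked to CV_8U.
```

```bash
python3 - <<'E'
from h import *
w=ctrl.camera("wrist"); R=cv2.Rodrigues(np.array(w["rvec"]))[0]; o=-R.T@np.array(w["tvec"]).ravel(); print("camera at",o,"fwd",R[2],"right",R[0]); print(ctrl.get_state()["tcp_pos"])
t=ctrl.camera("top"); s=ctrl.camera("side")
out=[]
for p,cs in((t,((0.5350,-.2715,-.18),(.51375,.0344,-.0168))),(s,((.5355,-.2824,-.20),(.5128,.0271,-.008)))):
    im=cv2.resize(p["image"],None,fx=4,fy=4,interpolation=cv2.INTER_CUBIC)
    for P,(x,y,a) in zip((CAR,RAMP),cs):
        for b in P:
            uv=((project(p,place(b,x,y,a))+.5)*4-.5).astype(np.int32)
            cv2.polylines(im,[cv2.convexHull(uv)],True,(0,255,255),1)
    out.append(im)
cv2.imwrite("pics/ovt.png",out[0][600:1120,880:1640])
cv2.imwrite("pics/ovs.png",out[1][560:1120,740:1480])
E
```

```text
camera at [ 0.29387446 -0.55809244  0.384722  ] fwd [-0.26345046 -0.09919343 -0.95955954] right [ 3.53518111e-01 -9.35427611e-01 -3.60827032e-04]
[ 0.22064328 -0.58472818  0.22266637]
```

View pics/ovt.png

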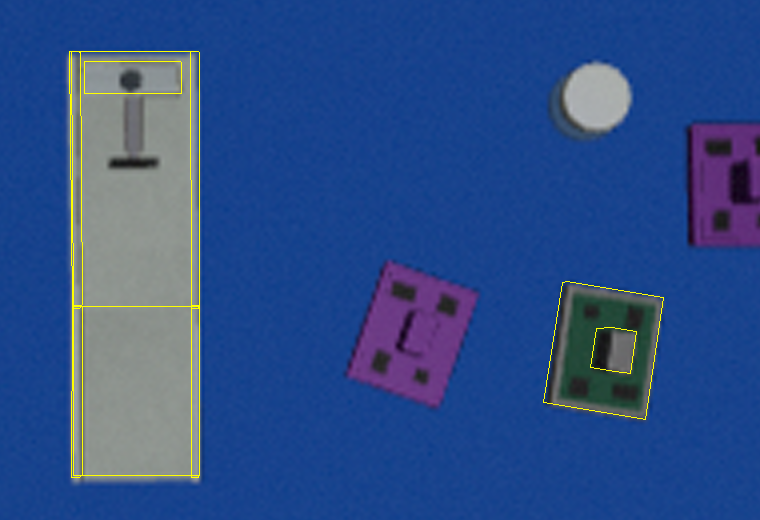

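View pics/ovs.png

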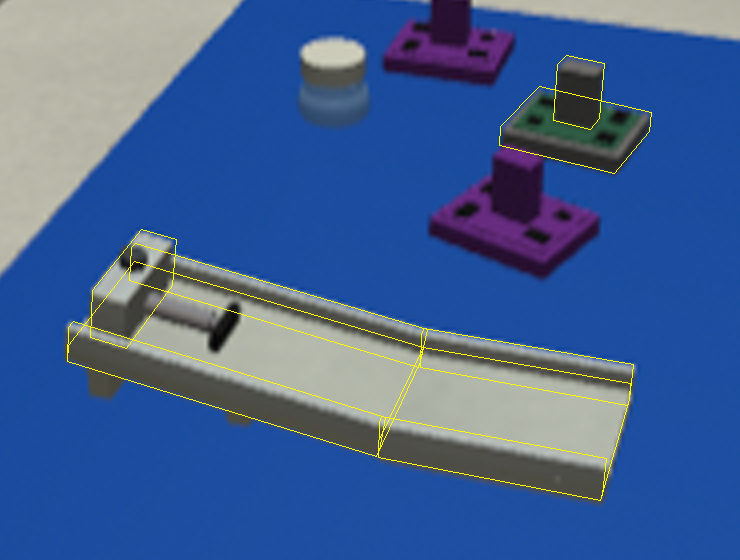

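Top view: the carrier is at about (0.535,-0.272) with yaw about -0.18, and the ramp landing is at about (0.514,0.034). Side view: it agrees in x, but y differs by 7–11 mm because it is the depth direction there. I'll hover over the carrier for a wrist close-up.

Call:
{"method": "apply_moves", "body": {"rows": [[0, 0.404, -0.181, 0, 31], [0, 0.404, -0.181, 0, 31], [0, 0.404, -0.181, 0, 31], [0, 0.404, -0.181, 0, 31], [0, 0.404, -0.181, 0, 31], [0, 0.404, -0.181, 0, 31], [0, 0.404, -0.181, 0, 31], [0, 0.404, -0.181, 0, 31], [0, 0.404, -0.181, 0, 31], [0, 0.404, -0.181, 0, 31], [0, 0.404, -0.181, 0, 31], [0, 0.404, -0.181, 0, 31]]}}

```text
time: 4.0
tcp_pos: [0.5385, -0.2689, 0.2229]
eef_rot: [-3.141, -0.002, -0.176]
wrist_force: [-0.3, 0.2, 0.1]
gripper_width: 0.088
```

```bash
python3 - <<'E'
from h import *
w=ctrl.camera("wrist"); s=ctrl.get_state(); print(s["tcp_pos"],s["eef_rot"],s["wrist_force"])
cv2.imwrite("pics/w1.png",w["image"])
m=ctrl.silhouettes("carrier",w)
for d in m: print(d["extent"],d["confidence"])
b=max(m,key=lambda d:d["pixels"].sum())["pixels"].astype(np.float32)
v,c,n=fit([(w,b)],CAR,[.535,-.272,-.18],S=2); print(v,c,n)
im=w["image"].copy()
for P in CAR:
    cv2.polylines(im,[cv2.convexHull(project(w,place(P,*v)).astype(np.int32))],True,(0,255,255),1)
cv2.imwrite("pics/w1o.png",im)
E
```

```text
[ 0.53665249 -0.2705637   0.22265344] [-3.14151739e+00 -4.98524935e-04 -1.75830323e-01] [ 0.04513376 -0.34952772  0.51330426]
[279.4, 183.8, 64.4, 76.6] 0.95
[355.2, 58.2, 77.3, 102.3] 0.85
[161.3, 192.4, 66.7, 88.1] 0.76
[ 0.12388889 -0.02588889  0.64222222] 6381.0 6381.0
```

View pics/w1o.png

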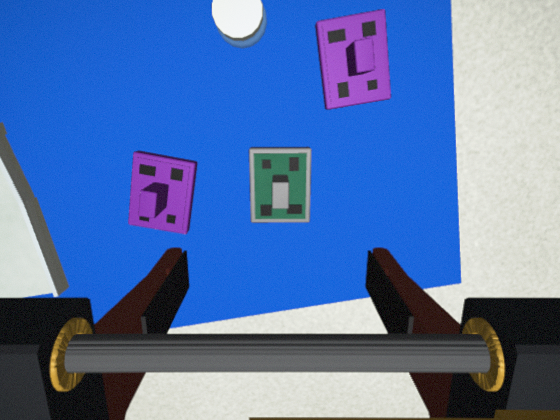

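```bash
cat >> h.py <<'E'
def pick(l,p,ex):
    b=min(ctrl.silhouettes(l,p),key=lambda d:np.hypot(d["extent"][0]-ex[0],d["extent"][1]-ex[1])); print(l,np.round(b["extent"]),b["confidence"]); return b["pixels"].astype(np.float32)
E
python3 - <<'E'
from h import *
w=ctrl.camera("wrist"); s=ctrl.get_state()
v,c,n=fit([(w,pick("carrier",w,(279,184)))],CAR,[.535,-.272,-.18],S=4); print(v,c,n)
im=cv2.resize(w["image"],None,fx=4,fy=4)
for P in CAR:
    cv2.polylines(im,[cv2.convexHull(((project(w,place(P,*v))+.5)*4-.5).astype(np.int32))],True,(0,255,255),1)
cv2.imwrite("pics/w2o.png",im[500:960,900:1340])
a=s["eef_rot"][2]; T=s["tcp_pos"]; d=v[:2]-T[:2]
print(T,a,"tool dx,dy",d@[np.cos(a),np.sin(a)],d@[np.sin(a),-np.cos(a)],"turn",-np.degrees(v[2]-a))
E
```

```text
carrier [274. 181.  65.  78.] 0.95
[ 0.53510424 -0.27113263 -0.17628873] 67.0625 4627.0
[ 0.53451627 -0.27266015  0.22251875] -0.17915844302438155 tool dx,dy 0.000306359274084181 -0.001607841875538068 turn -0.16442245486217968
```

View pics/w2o.png

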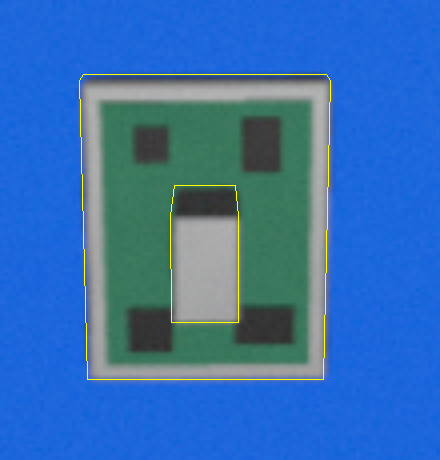

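The wrist fit overlays well: the carrier is grey and green at (0.5351,-0.2711), in agreement with the top view. Next I descend and grip the tab.

Call:
{"method": "apply_moves", "body": {"rows": [[0, 0, -0.001, 0.04, 0], [0, 0, -0.001, 0.08, 0], [0, 0, -0.001, 0.12, 0], [0, 0, -0.001, 0.15, 0], [0, 0, -0.001, 0.18, 0], [0, 0, -0.001, 0.195, 0], [0, 0, -0.001, 0.201, 0], [0, 0, -0.001, 0.201, 0], [0, 0, -0.001, 0.201, 0], [0, 0, -0.001, 0.201, 0]]}}

```text
time: 5.03
tcp_pos: [0.5356, -0.2728, 0.0232]
eef_rot: [3.141, -0.002, -0.181]
wrist_force: [0.3, -0.4, 0.4]
gripper_width: 0.088
```

Call:
{"method": "apply_moves", "body": {"rows": [[1, 0, 0, 0, 0], [1, 0, 0, 0, 0], [1, 0, 0, 0, 0], [1, 0, 0, 0, 0], [1, 0, 0, 0, 0], [1, 0, 0, 0, 0], [1, 0, 0, 0, 0], [1, 0, 0, 0, 0]], "force": 20}}

```text
time: 5.7
tcp_pos: [0.5349, -0.2717, 0.0217]
eef_rot: [-3.142, 0.0, -0.18]
wrist_force: [-0.8, -0.3, 0.7]
gripper_width: 0.0379
```

Still closing, so I wait a little.

Call:
{"method": "apply_moves", "body": {"rows": [[1, 0, 0, 0, 0], [1, 0, 0, 0, 0], [1, 0, 0, 0, 0], [1, 0, 0, 0, 0], [1, 0, 0, 0, 0], [1, 0, 0, 0, 0], [1, 0, 0, 0, 0]]}}

```text
time: 6.28
tcp_pos: [0.5349, -0.2717, 0.0216]
eef_rot: [-3.142, 0.0, -0.18]
wrist_force: [1.5, 0.2, -0.5]
gripper_width: 0.0162
```

Call:
{"method": "apply_moves", "body": {"rows": [[1, 0, 0, -0.01, 0], [1, 0, 0, -0.03, 0], [1, 0, 0, -0.06, 0], [1, 0, 0, -0.09, 0], [1, 0, 0, -0.11, 0], [1, 0, 0, -0.12, 0], [1, 0, 0, -0.12, 0], [1, 0, 0, -0.12, 0]]}}

```text
time: 6.95
tcp_pos: [0.5346, -0.2717, 0.1416]
eef_rot: [3.142, 0.0, -0.18]
wrist_force: [-0.4, -0.1, -4.3]
gripper_width: 0.016
```

Call:
{"method": "apply_moves", "body": {"rows": [[1, -0.03, -0.305, -0.1, -9.7], [1, -0.03, -0.305, -0.1, -9.7], [1, -0.03, -0.305, -0.1, -9.7], [1, -0.03, -0.305, -0.1, -9.7], [1, -0.03, -0.305, -0.1, -9.7], [1, -0.03, -0.305, -0.1, -9.7], [1, -0.03, -0.305, -0.1, -9.7], [1, -0.03, -0.305, -0.1, -9.7], [1, -0.03, -0.305, -0.1, -9.7], [1, -0.03, -0.305, -0.1, -9.7], [1, -0.03, -0.305, -0.1, -9.7], [1, -0.03, -0.305, -0.1, -9.7]]}}

```text
time: 7.95
tcp_pos: [0.5591, 0.0327, 0.2401]
eef_rot: [3.141, 0.003, -0.012]
wrist_force: [-0.4, 0.1, -2.5]
gripper_width: 0.016
```

Call:
{"method": "apply_moves", "body": {"rows": [[1, 0, 0, 0, 0], [1, 0, 0, 0, 0], [1, 0, 0, 0, 0], [1, 0, 0, 0, 0]]}}

```text
time: 8.28
tcp_pos: [0.56, 0.033, 0.2415]
eef_rot: [3.142, 0.0, -0.012]
wrist_force: [-0.3, 0.4, -2.5]
gripper_width: 0.0159
```

```bash
python3 - <<'E'
from h import *
w=ctrl.camera("wrist"); s=ctrl.get_state(); print(s["tcp_pos"],s["eef_rot"],s["wrist_force"],s["gripper_width"])
cv2.imwrite("pics/w3.png",w["image"])
for l in ["ramp","stop","slope_foot","stop_barrel"]:
    print(l,[(np.round(d["position"],1).tolist(),round(d["confidence"],2)) for d in ctrl.mark_of(l,w)])
im=w["image"].copy()
for P in RAMP: cv2.polylines(im,[cv2.convexHull(project(w,place(P,.5137,.034,-.012)).astype(np.int32))],True,(0,255,255),1)
cv2.imwrite("pics/w3o.png",im)
E
```

```text
[0.56008153 0.03319814 0.24161756] [-3.14158690e+00  1.34646622e-04 -1.17182038e-02] [ 0.42280347 -0.25274651 -2.53685019] 0.015833985459328518
ramp [([21.3, 54.4], 0.57)]
stop [([273.8, 18.8], 0.64)]
slope_foot []
stop_barrel [([280.0, 21.8], 0.88)]
```

View pics/w3o.png

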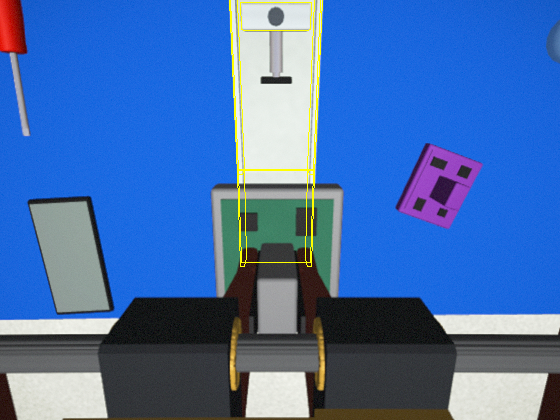

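```bash
cat > fr.py <<'E'
from h import *
def rampfit(w,rows,cols,x=.5135,v0=(.033,-.012)):
    hsv=cv2.cvtColor(w["image"],cv2.COLOR_BGR2HSV); m=((hsv[...,1]<90)).astype(np.float32)
    m=cv2.morphologyEx(m,cv2.MORPH_CLOSE,np.ones((9,9)))
    sel=np.zeros_like(m); sel[rows[0]:rows[1],cols[0]:cols[1]]=1
    def c(v): return np.abs((render(w,RAMP,x,v[0]/100,v[1]/10,8)-m)*sel).sum()
    v=np.array([v0[0]*100,v0[1]*10])
    for st in(.4,.15): v=minimize(c,v,method="Nelder-Mead",options=dict(initial_simplex=[v,v+[st,0],v+[0,st]],xatol=.003,fatol=.2)).x
    return v/[100,10],c(v)
E
python3 - <<'E'
from fr import *
w=ctrl.camera("wrist")
for r in((0,180),(0,120),(60,180)): print(rampfit(w,r,(205,350)))
im=w["image"]; 
c=cv2.resize(im[0:200,190:370],None,fx=3,fy=3,interpolation=cv2.INTER_CUBIC); cv2.imwrite("pics/w3c.png",c)
for col in (265,270,276,282,288): print(col,im[74:88,col].mean(1).round())
E
```

```text
(array([ 0.03381756, -0.01004336]), np.float32(151.03125))
(array([ 0.03390643, -0.01054614]), np.float32(92.765625))
(array([ 0.0338468 , -0.00973804]), np.float32(107.28125))
265 [231. 233. 188.  65.  25.  36.  40.  43.  35.  60. 184. 235. 233. 231.]
270 [233. 234. 188.  62.  30.  34.  41.  37.  30.  62. 183. 231. 234. 234.]
276 [189. 190. 186.  85.  41.  32.  38.  36.  37.  64. 184. 234. 234. 233.]
282 [231. 234. 187.  66.  39.  34.  35.  38.  37.  62. 186. 235. 233. 233.]
288 [232. 231. 193.  66.  36.  42.  40.  38.  32.  71. 186. 233. 231. 233.]
```

View pics/w3c.png

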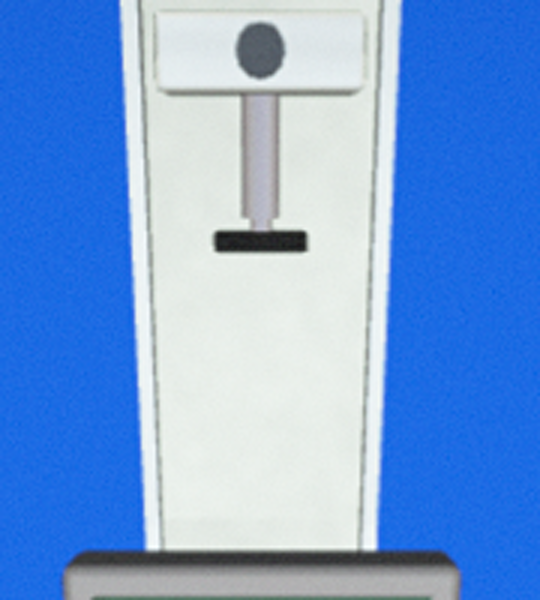

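Call:
{"method": "apply_moves", "body": {"rows": [[1, -0.026, 0, 0.02, 0], [1, -0.0515, 0, 0.05, 0], [1, -0.0515, 0, 0.085, 0], [1, -0.0515, 0, 0.12, 0], [1, -0.0515, 0, 0.15, 0], [1, -0.0515, 0, 0.175, 0], [1, -0.0515, 0, 0.185, 0], [1, -0.0515, 0, 0.19, 0], [1, -0.0515, 0, 0.19, 0], [1, -0.0515, 0, 0.19, 0], [1, -0.0515, 0, 0.19, 0]]}}

```text
time: 9.5
tcp_pos: [0.5099, 0.0343, 0.0531]
eef_rot: [-3.141, -0.003, -0.011]
wrist_force: [-0.1, -0.3, -2.7]
gripper_width: 0.0159
```

```bash
python3 - <<'E'
from fr import *
w=ctrl.camera("wrist"); s=ctrl.get_state(); print(s["tcp_pos"],s["eef_rot"],s["wrist_force"],s["gripper_width"])
im=w["image"].copy()
for P in RAMP: cv2.polylines(im,[cv2.convexHull(project(w,place(P,.5135,.0338,-.010)).astype(np.int32))],True,(0,255,255),1)
v=s["tcp_pos"]
for P in CAR: cv2.polylines(im,[cv2.convexHull(project(w,place(P,v[0],v[1],s["eef_rot"][2],v[2]-.0216)).astype(np.int32))],True,(0,0,255),1)
cv2.imwrite("pics/w4o.png",im)
p=ctrl.camera("side"); c=cv2.resize(p["image"][170:300,190:390],None,fx=4,fy=4,interpolation=cv2.INTER_CUBIC); cv2.imwrite("pics/s4.png",c)
E
```

```text
[0.5098181  0.03428758 0.05313593] [-3.14144454e+00 -2.81570933e-03 -1.09219331e-02] [-0.11372252  0.10184737 -1.87138478] 0.016126087200739925
```

View pics/w4o.png

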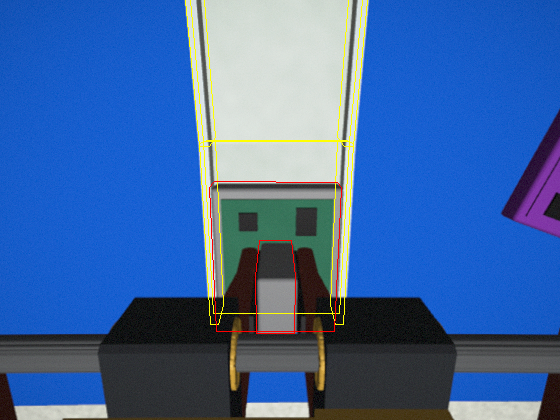

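View pics/s4.png

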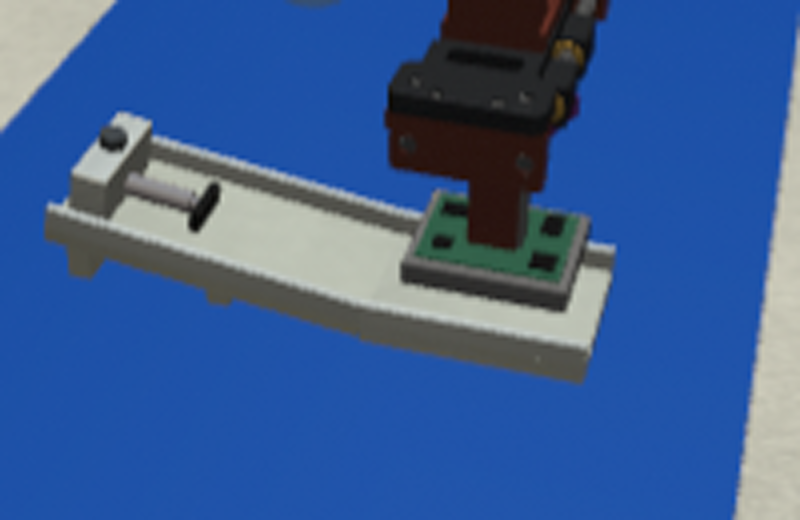

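Call:
{"method": "apply_moves", "body": {"rows": [[1, 0, 0, 0.005, 0], [1, 0, 0, 0.01, 0], [1, 0, 0, 0.014, 0], [1, 0, 0, 0.017, 0], [1, 0, 0, 0.018, 0], [1, 0, 0, 0.018, 0], [1, 0, 0, 0.018, 0], [1, 0, 0, 0.018, 0]]}}

```text
time: 10.27
tcp_pos: [0.5087, 0.0342, 0.0337]
eef_rot: [3.142, -0.0, -0.011]
wrist_force: [-0.5, -0.7, -2.5]
gripper_width: 0.0156
```

Call:
{"method": "apply_moves", "body": {"rows": [[1, 0, 0, 0.0005, 0], [1, 0, 0, 0.001, 0], [1, 0, 0, 0.0013, 0], [1, 0, 0, 0.0016, 0], [1, 0, 0, 0.0019, 0], [1, 0, 0, 0.0019, 0]]}}

```text
time: 10.77
tcp_pos: [0.5086, 0.0342, 0.0317]
eef_rot: [-3.142, 0.0, -0.011]
wrist_force: [-0.6, 0.9, -3.2]
gripper_width: 0.0162
```

Call:
{"method": "apply_moves", "body": {"rows": [[1, 0, 0, 0.0003, 0], [1, 0, 0, 0.0006, 0], [1, 0, 0, 0.0006, 0], [1, 0, 0, 0.0006, 0]]}}

```text
time: 11.1
tcp_pos: [0.5086, 0.0342, 0.0316]
eef_rot: [-3.142, -0.0, -0.011]
wrist_force: [-2.2, -0.4, 5.5]
gripper_width: 0.016
```

```bash
python3 - <<'E'
from h import *
for i in range(4):
    ctrl.camera("side"); s=ctrl.get_state(); print(s["tcp_pos"],s["wrist_force"],s["wrist_torque"])
E
```

```text
[0.50865174 0.03421977 0.03160518] [-2.52700754 -0.37118174  5.64892044] [ 0.08161706  0.47021685 -0.03790685]
[0.50862035 0.03421866 0.0315923 ] [-1.20297176 -0.14028403  6.89257501] [-0.02605566  0.42356129  0.01410097]
[0.50862834 0.03422091 0.03158843] [-1.46574033  0.60778527  5.57001787] [-0.02913548  0.4331974   0.04491336]
[0.50862041 0.03422262 0.03158683] [-2.31870543 -0.63065169  6.58158647] [ 0.03899318  0.44252265 -0.01643581]
```

Contact is made (+6 N) at the expected height of 31.6 mm. Release.

Call:
{"method": "apply_moves", "body": {"rows": [[0.5, 0, 0, -0.0003, 0], [0.5, 0, 0, -0.0003, 0], [0.5, 0, 0, -0.0003, 0], [0.5, 0, 0, -0.0003, 0], [0.5, 0, 0, -0.0003, 0], [0.5, 0, 0, -0.0003, 0], [0.5, 0, 0, -0.0003, 0], [0.5, 0, 0, -0.0003, 0]]}}

```text
time: 11.97
tcp_pos: [0.5086, 0.0342, 0.0315]
eef_rot: [-3.142, 0.0, -0.011]
wrist_force: [-0.7, -0.2, 0.8]
gripper_width: 0.0441
```

Call:
{"method": "apply_moves", "body": {"rows": [[0.5, 0, 0, -0.02, 0], [0.5, 0, 0, -0.05, 0], [0.5, 0, 0, -0.08, 0], [0.5, 0, 0, -0.1, 0], [0.5, 0, 0, -0.1, 0], [0.5, 0, 0, -0.1, 0], [0.5, 0, 0, -0.1, 0]]}}

```text
time: 12.55
tcp_pos: [0.508, 0.0342, 0.1308]
eef_rot: [3.142, 0.001, -0.011]
wrist_force: [-0.4, 0.2, -0.2]
gripper_width: 0.044
```

```bash
python3 - <<'E'
from fr import *
w=ctrl.camera("wrist"); s=ctrl.get_state(); print(s["tcp_pos"],s["eef_rot"],s["wrist_force"],s["gripper_width"])
cv2.imwrite("pics/w5.png",w["image"])
p=ctrl.camera("side"); c=cv2.resize(p["image"][170:300,190:390],None,fx=4,fy=4,interpolation=cv2.INTER_CUBIC); cv2.imwrite("pics/s5.png",c)
E
```

```text
[0.50762881 0.03417694 0.13030832] [ 3.14149393e+00  2.12176221e-03 -1.09634588e-02] [ 0.48181869  0.42039479 -0.93764291] 0.043702582937504425
```

View pics/w5.png

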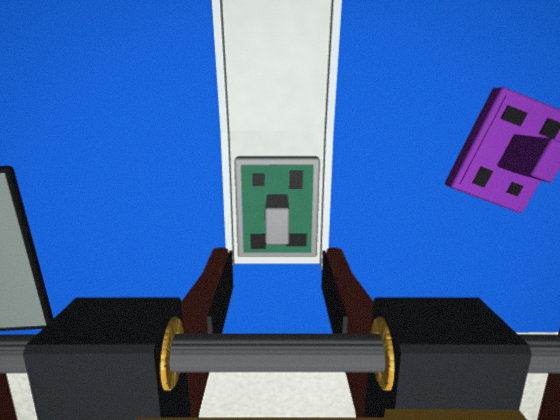

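View pics/s5.png

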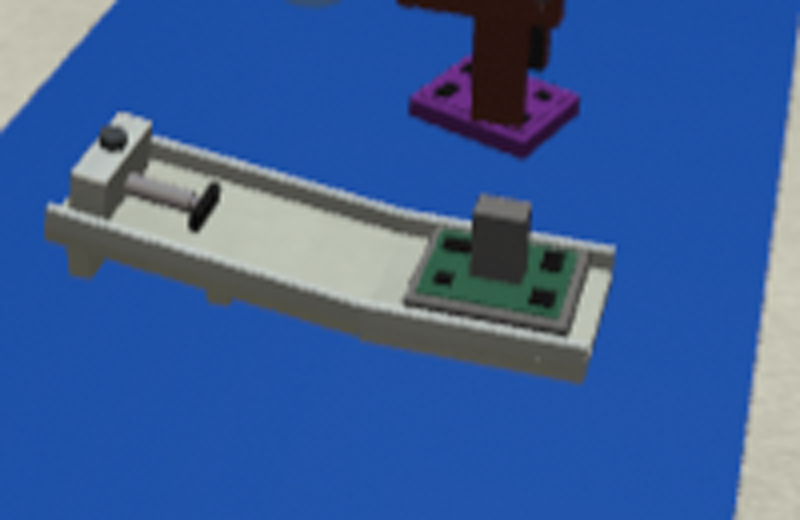

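The carrier sits flat between the rails on the landing, released. Now I measure the pad face and the carrier's rear edge.

```bash
python3 - <<'E'
from fr import *
t=ctrl.camera("top"); w=ctrl.camera("wrist")
print(rampfit(w,(0,150),(190,370)))
print("car",fit([(w,pick("carrier",w,(277,207)))],CAR,[.5085,.034,-.01],z=.01,S=4))
# pad in top picture: dark rows
im=t["image"].mean(2)
g=project(t,place(sl(np.array([[.148-.04,0,.009]])),.5135,.0338,-.01))[0]; print("pad guess px",g)
c=int(round(g[0]));
for cc in (c-3,c,c+3): print(cc,im[int(g[1])-7:int(g[1])+8,cc].round(), int(g[1])-7)
for d in (.03,.035,.04,.045):
    print(d,[project(t,place(sl(np.array([[.148-d+e,0,.009+h]])),.5135,.0338,-.01))[0].round(2).tolist() for e,h in((0,6e-3),(0,-6e-3),(.004,6e-3))])
# stop face/top for x check
print("stop top edges", [project(t,place(sl(np.array([[e,.02,.03]])),.5135,.0338,-.01))[0].round(2).tolist() for e in(.138,.158)])
q=project(t,place(sl(np.array([[.148,.0,.03]])),.5135,.0338,-.01))[0]
cc=int(project(t,place(sl(np.array([[.148,.022,.03]])),.5135,.0338,-.01))[0][0]); print(cc,im[160:185,cc].round())
E
```

```text
(array([ 0.03370451, -0.00943961]), np.float32(195.4375))
carrier [274. 204.  84. 105.] 0.6
car (array([ 0.5085,  0.034 , -0.01  ]), np.float64(192.0625), np.float32(8294.0))
pad guess px [253.15672268 184.90993581]
250 [133. 133. 135. 134. 136. 135. 136. 138. 139. 137. 137. 141.  96.  30.
  40.] 177
253 [111. 111. 115. 110. 111. 112. 111. 112. 110. 113. 114. 115.  77.  28.
  38.] 177
256 [142. 141. 141. 140. 138. 138. 142. 142. 141. 143. 142. 140.  97.  34.
  45.] 177
0.03 [[252.98, 181.01], [253.24, 180.99], [252.96, 179.44]]
0.035 [[253.01, 182.98], [253.26, 182.93], [252.99, 181.41]]
0.04 [[253.03, 184.95], [253.28, 184.87], [253.01, 183.37]]
0.045 [[253.05, 186.91], [253.31, 186.82], [253.03, 185.34]]
stop top edges [[244.59, 173.1], [244.48, 165.07]]
243 [ 75.  78.  77.  97. 129. 136. 145. 150. 144. 145. 146. 149. 151. 148.
 142. 137. 139. 138. 140. 139. 138. 140. 140. 140. 141.]
```

Pad face: the dark band in the top view spans rows 189–191.5, so the face is about 56 mm below the barrel point (in the 24–60 range). The rigid stop should then come at about TCP x ≈ 0.572. Next: close the fingers and go down behind the carrier.

Call:
{"method": "apply_moves", "body": {"rows": [[1, -0.03, 0, 0, 0], [1, -0.06, 0, 0, 0], [1, -0.068, 0, 0, 0], [1, -0.068, 0, 0.02, 0], [1, -0.068, 0, 0.05, 0], [1, -0.068, 0, 0.08, 0], [1, -0.068, 0, 0.1, 0], [1, -0.068, 0, 0.11, 0], [1, -0.068, 0, 0.1135, 0], [1, -0.068, 0, 0.1135, 0], [1, -0.068, 0, 0.1135, 0], [1, -0.068, 0, 0.1135, 0]]}}

```text
time: 13.8
tcp_pos: [0.4416, 0.035, 0.019]
eef_rot: [-3.141, -0.002, -0.011]
wrist_force: [-0.3, -0.2, -0.1]
gripper_width: 0.0006
```

```bash
python3 - <<'E'
from h import *
w=ctrl.camera("wrist"); s=ctrl.get_state(); print(s["tcp_pos"],s["eef_rot"],s["wrist_force"],s["gripper_width"])
cv2.imwrite("pics/w6.png",w["image"])
p=ctrl.camera("side"); c=cv2.resize(p["image"][170:300,190:390],None,fx=4,fy=4,interpolation=cv2.INTER_CUBIC); cv2.imwrite("pics/s6.png",c)
F=[]
for i in range(10): ctrl.camera("side"); F.append(ctrl.get_state()["wrist_force"])
print(np.mean(F,0),np.std(F,0))
E
```

```text
[0.44151675 0.03501131 0.01899889] [-3.14145363e+00 -2.12416325e-03 -1.09343149e-02] [-0.45863856  0.56438275 -0.23959166] 0.0004887441737146302
[-0.23447375  0.03314052  0.29546512] [0.4305095  0.55448584 0.56302766]
```

View pics/s6.png

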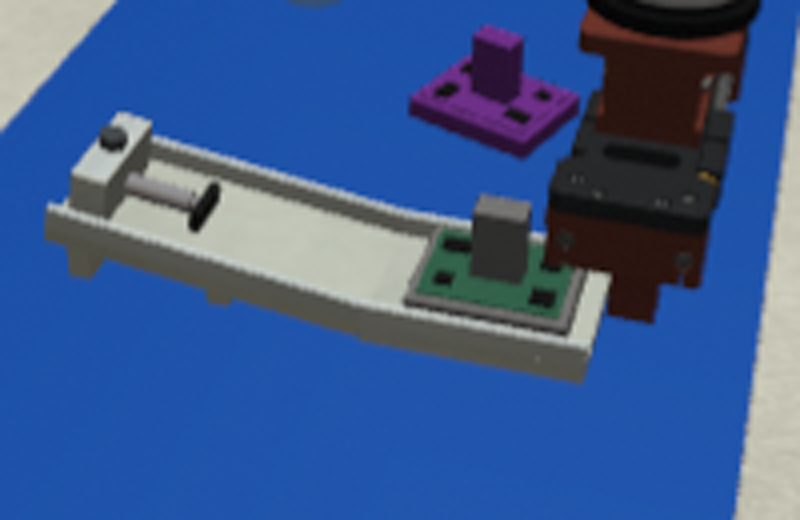

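View pics/w6.png

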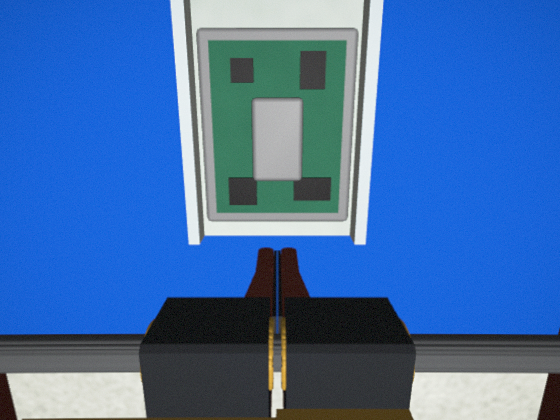

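Call:
{"method": "apply_moves", "body": {"rows": [[1, 0.004, 0, 0, 0], [1, 0.008, 0, 0, 0], [1, 0.011, 0, 0, 0], [1, 0.014, 0, 0, 0], [1, 0.017, 0, 0, 0], [1, 0.02, 0, 0, 0], [1, 0.023, 0, 0, 0], [1, 0.026, 0, 0, 0], [1, 0.03, 0, 0, 0], [1, 0.034, 0, 0, 0], [1, 0.038, 0, 0, 0], [1, 0.042, 0, 0, 0]]}}

```text
time: 15.4
tcp_pos: [0.4827, 0.0345, 0.0178]
eef_rot: [3.142, 0.0, -0.011]
wrist_force: [-1.9, -0.4, -1.1]
gripper_width: 0.0005
```

```bash
cat > look.py <<'E'
import sys
from h import *
n=sys.argv[1]
p=ctrl.camera("side"); cv2.imwrite(f"pics/s{n}.png",cv2.resize(p["image"][170:300,190:390],None,fx=4,fy=4,interpolation=cv2.INTER_CUBIC))
w=ctrl.camera("wrist"); cv2.imwrite(f"pics/w{n}.png",w["image"])
s=ctrl.get_state(); F=[s["wrist_force"]]
for i in range(int(sys.argv[2]) if len(sys.argv)>2 else 0): ctrl.camera("side"); F.append(ctrl.get_state()["wrist_force"])
print(s["time"],s["tcp_pos"],np.mean(F,0))
E
python3 look.py 7 4
```

```text
15.5 [0.48383111 0.03451894 0.01800137] [-0.11302539  0.11752565  0.45863011]
```

View pics/s7.png

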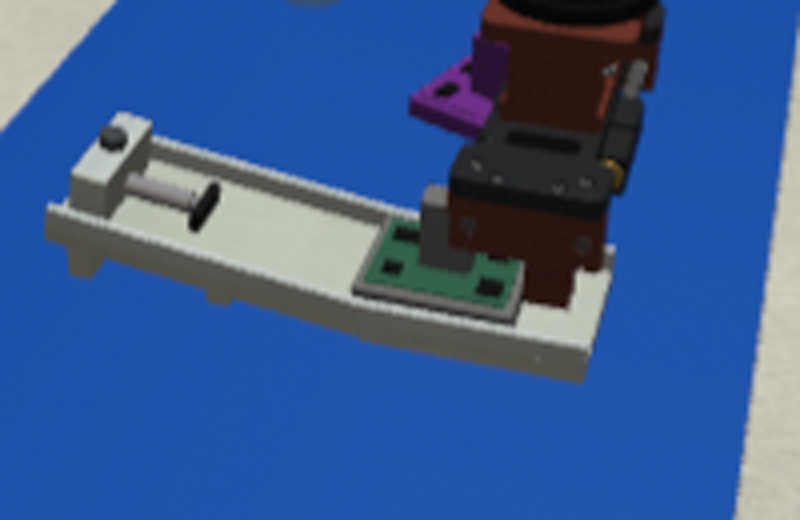

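View pics/w7.png

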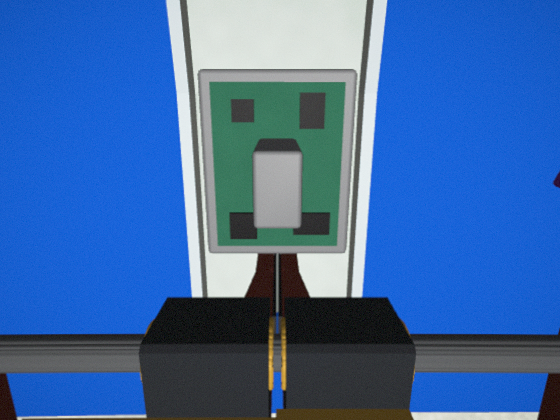

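Pushing straight and square. I continue over the foot of the slope.

Call:
{"method": "apply_moves", "body": {"rows": [[1, 0.004, 0, 0, 0], [1, 0.008, 0, 0, 0], [1, 0.012, 0, 0, 0], [1, 0.016, 0, 0, 0], [1, 0.02, 0, 0, 0], [1, 0.024, 0, 0, 0], [1, 0.028, 0, 0, 0], [1, 0.032, 0, 0, 0], [1, 0.036, 0, 0, 0], [1, 0.04, 0, 0, 0], [1, 0.044, 0, 0, 0], [1, 0.048, 0, 0, 0]]}}

```text
time: 16.7
tcp_pos: [0.5313, 0.034, 0.0179]
eef_rot: [-3.142, -0.0, -0.011]
wrist_force: [-1.4, -0.6, -1.1]
gripper_width: 0.0005
```

```bash
python3 look.py 8 6
```

```text
16.8 [0.53200445 0.03399205 0.01812794] [ 0.0170824  -0.17117624 -0.07814842]
```

View pics/s8.png

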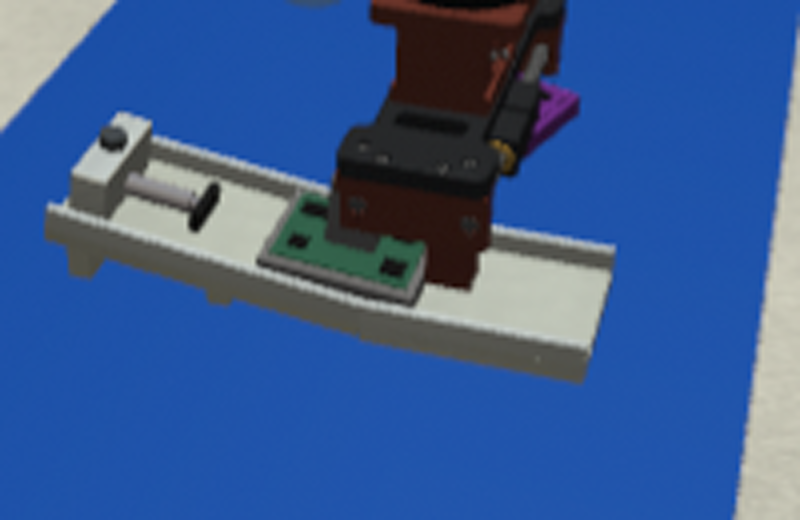

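View pics/w8.png

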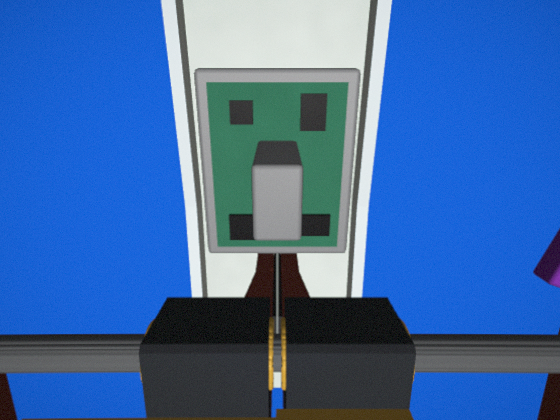

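Call:
{"method": "apply_moves", "body": {"rows": [[1, 0.003, 0, 0, 0], [1, 0.006, 0, 0, 0], [1, 0.009, 0, 0, 0], [1, 0.012, 0, 0, 0], [1, 0.015, 0, 0, 0], [1, 0.018, 0, 0, 0], [1, 0.021, 0, 0, 0], [1, 0.024, 0, -0.0003, 0]]}}

```text
time: 17.77
tcp_pos: [0.5536, 0.0337, 0.018]
eef_rot: [3.141, 0.002, -0.011]
wrist_force: [-2.1, -0.4, -0.1]
gripper_width: 0.0007
```

```bash
python3 look.py 9 6
```

```text
17.8667 [0.55510229 0.03371288 0.01821077] [-0.32093198 -0.12959087 -0.37427688]
```

View pics/s9.png

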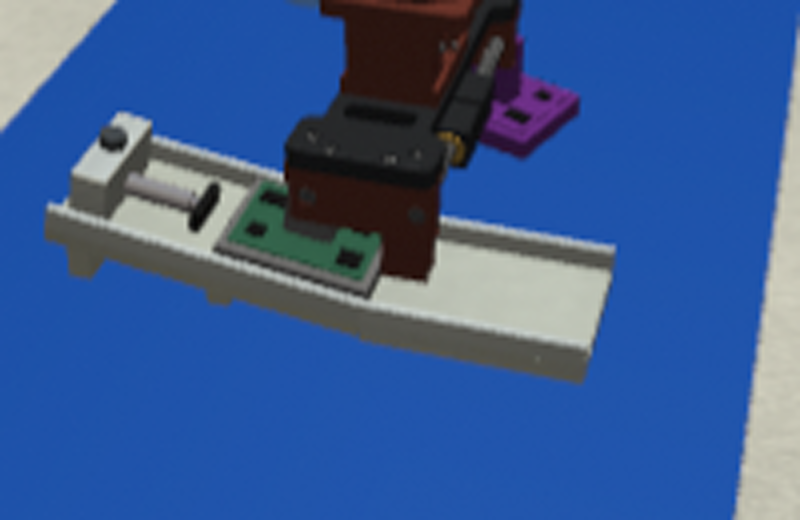

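View pics/w9.png

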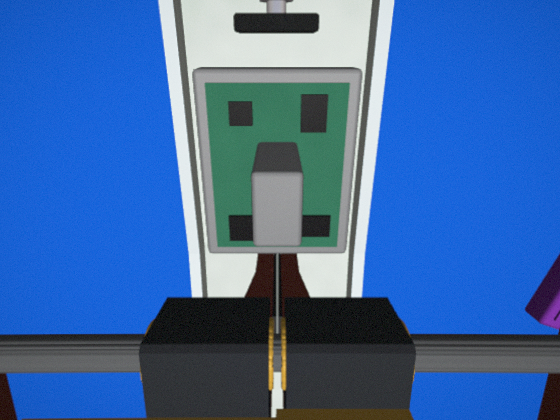

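```bash
python3 - <<'E'
from h import *
w=ctrl.camera("wrist"); im=w["image"].mean(2)
print(im[8:40,260].round()); print(im[60:76,300].round()); print(im[246:260,230].round())
def slopepoint(uv,h): # intersect ray with plane h above slope; return s
    o,v=ray(w,uv); a=-.010; c,s=np.cos(a),np.sin(a)
    M=np.array([[c,s,0],[-s,c,0],[0,0,1]])
    o=M@(o-[.5135,.0338,0]); v=M@v
    n=np.array([-s8,0,c8]); p0=np.array([.055,0,.010])+n*h
    X=o+v*(n@(p0-o))/(n@v); return (X-p0)@[c8,0,s8]
for h in(.003,.015): print(h,[round(slopepoint((277,r),h)*1e3,1) for r in(13.5,32.5)])
print("front",slopepoint((277,69),.014),slopepoint((277,69),0))
E
```

```text
[217. 218. 221. 221. 195. 125.  38.  33.  33.  40.  31.  42.  35.  39.
  37.  29.  37.  39.  33.  35.  32.  42.  33.  25.  54. 150. 223. 224.
 221. 223. 224. 222.]
[225. 225. 228. 227. 225. 228. 187.  78.  85. 120. 130. 142. 150. 163.
 167. 163.]
[117. 145. 149. 150. 151. 140. 148. 210. 225. 224. 224. 223. 224. 224.]
0.003 [np.float64(99.7), np.float64(93.2)]
0.015 [np.float64(98.7), np.float64(92.8)]
front 0.08050027092746792 0.07981323773191715
```

Call:
{"method": "apply_moves", "body": {"rows": [[1, 0.0015, 0, -0.0002, 0], [1, 0.003, 0, -0.0004, 0], [1, 0.0045, 0, -0.0006, 0], [1, 0.006, 0, -0.0008, 0], [1, 0.0075, 0, -0.001, 0], [1, 0.009, 0, -0.0012, 0], [1, 0.01, 0, -0.0014, 0], [1, 0.01, 0, -0.0014, 0], [1, 0.01, 0, -0.0014, 0]]}}

```text
time: 18.97
tcp_pos: [0.563, 0.0336, 0.0195]
eef_rot: [3.141, 0.003, -0.011]
wrist_force: [-5.6, 0.2, 4.0]
gripper_width: 0.0004
```

```bash
python3 look.py 10 8
```

```text
19.0667 [0.56303974 0.03357524 0.01946915] [-5.36810564  0.18932264  2.99322716]
```

View pics/w10.png

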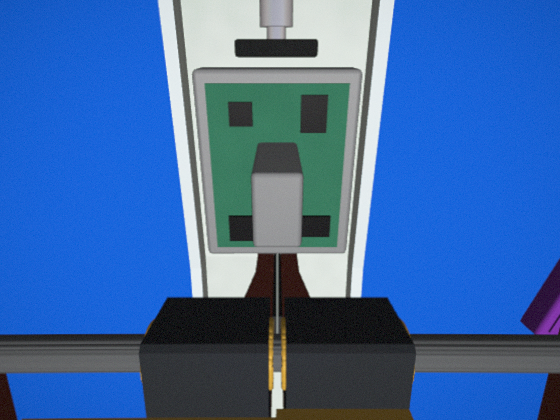

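Not at the pad yet (a gap of about 4 mm in the picture), yet there is 5 N back and 3 N up, so the finger bears down on the deck edge. I raise it a little to relieve that.

Call:
{"method": "apply_moves", "body": {"rows": [[1, 0, 0, -0.0006, 0], [1, 0, 0, -0.0012, 0], [1, 0, 0, -0.0012, 0], [1, 0, 0, -0.0012, 0]]}}

```text
time: 19.8
tcp_pos: [0.5647, 0.0336, 0.0209]
eef_rot: [-3.142, -0.0, -0.011]
wrist_force: [-1.9, 0.1, 0.3]
gripper_width: 0.001
```

```bash
python3 look.py 11 8
```

```text
19.9 [0.56470202 0.03360865 0.02088796] [-1.73414319  0.20372241 -0.47215601]
```

View pics/s11.png

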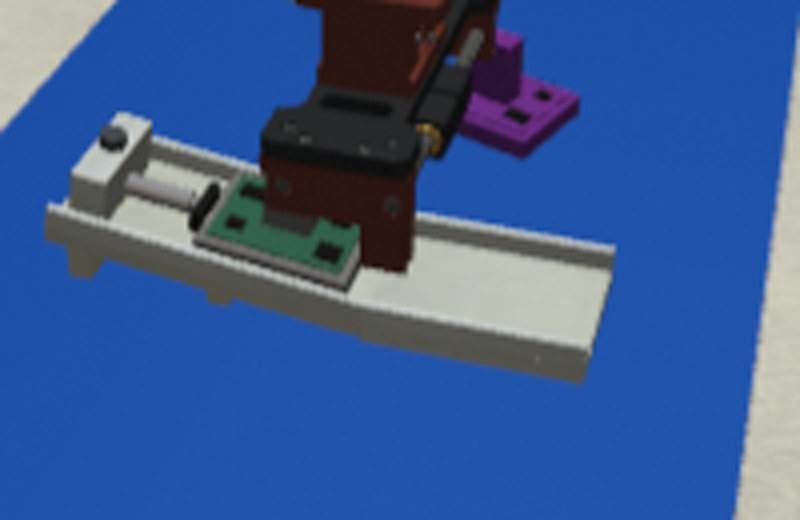

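Call:
{"method": "apply_moves", "body": {"rows": [[1, 0.0007, 0, -0.0001, 0], [1, 0.0014, 0, -0.0003, 0], [1, 0.002, 0, -0.0004, 0], [1, 0.0025, 0, -0.0005, 0], [1, 0.0025, 0, -0.0005, 0], [1, 0.0025, 0, -0.0005, 0]]}}

```text
time: 20.8
tcp_pos: [0.5673, 0.0336, 0.0214]
eef_rot: [3.142, -0.0, -0.011]
wrist_force: [-1.4, -0.6, -1.8]
gripper_width: 0.0005
```

```bash
python3 look.py 12 8
```

```text
20.9 [0.56725163 0.03356701 0.02139074] [-1.13964445  0.08112007 -1.1567377 ]
```

View pics/w12.png

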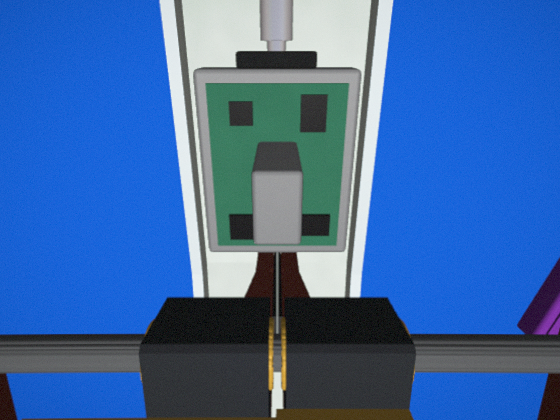

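At about first pad contact (predicted TCP x 0.5675, now 0.5673). I press on in small steps.

Call:
{"method": "apply_moves", "body": {"rows": [[1, 0.0006, 0, -0.0001, 0], [1, 0.0012, 0, -0.0002, 0], [1, 0.0018, 0, -0.0003, 0], [1, 0.0024, 0, -0.0003, 0], [1, 0.003, 0, -0.0004, 0], [1, 0.003, 0, -0.0004, 0], [1, 0.003, 0, -0.0004, 0]]}}

```text
time: 21.88
tcp_pos: [0.5695, 0.0335, 0.0217]
eef_rot: [3.142, 0.001, -0.011]
wrist_force: [-5.8, -0.2, 1.9]
gripper_width: 0.0002
```

```bash
python3 look.py 13 8
```

```text
21.9833 [0.56960732 0.03353847 0.02168104] [-4.44805655  0.15876176  0.50387893]
```

View pics/w13.png

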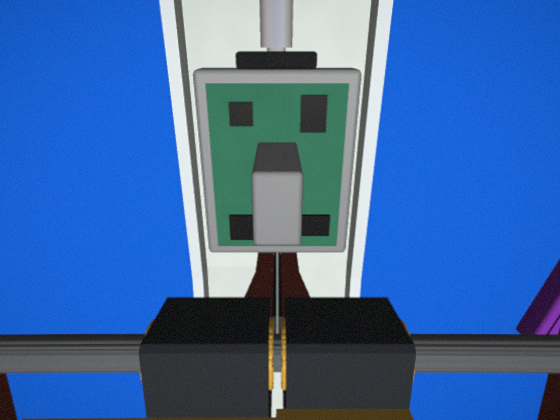

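The neck behind the pad shrank from about 10 px to 4 px, so roughly 1.6 mm of travel is left. I continue.

Call:
{"method": "apply_moves", "body": {"rows": [[1, 0.0004, 0, -0.0001, 0], [1, 0.0008, 0, -0.0002, 0], [1, 0.0012, 0, -0.0003, 0], [1, 0.0012, 0, -0.0003, 0], [1, 0.0012, 0, -0.0003, 0]]}}

```text
time: 22.8
tcp_pos: [0.5709, 0.0336, 0.0219]
eef_rot: [3.142, 0.001, -0.011]
wrist_force: [-4.4, 0.0, -0.4]
gripper_width: 0.0008
```

```bash
cat > neck.py <<'E'
import sys,cv2
ims=[cv2.resize(cv2.imread(f"pics/w{n}.png")[10:80,220:335],None,fx=6,fy=6,interpolation=cv2.INTER_CUBIC) for n in sys.argv[1:]]
cv2.imwrite("pics/neck%s.png"%sys.argv[-1],cv2.resize(cv2.vconcat(ims),None,fx=.7,fy=.7))
E
python3 look.py 14 8; python3 neck.py 13 14
```

```text
22.9 [0.57095759 0.033499   0.02191667] [-5.19185097  0.11234838 -0.73754159]
```

View pics/neck14.png

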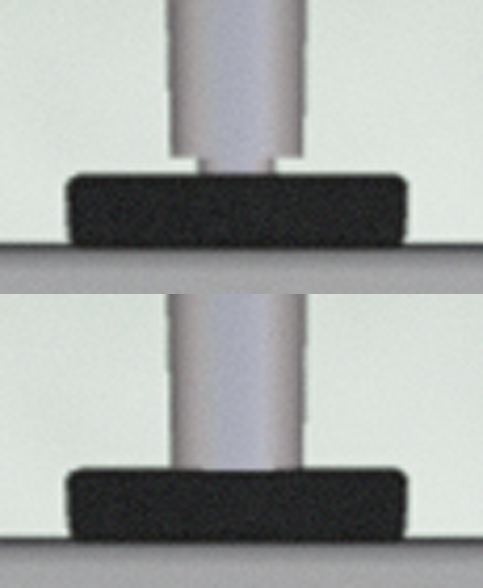

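The neck has gone, so the pad is in. A touch more, then I hold; total push stays under 8 N, so the stop sees less.

Call:
{"method": "apply_moves", "body": {"rows": [[1, 0.0002, 0, 0, 0], [1, 0.0004, 0, -0.0001, 0], [1, 0.0004, 0, -0.0001, 0], [1, 0.0004, 0, -0.0001, 0], [1, 0.0004, 0, -0.0001, 0], [1, 0.0004, 0, -0.0001, 0]]}}

```text
time: 23.8
tcp_pos: [0.571, 0.0335, 0.0219]
eef_rot: [3.142, 0.001, -0.011]
wrist_force: [-5.6, 0.8, -0.6]
gripper_width: 0.0006
```

```bash
python3 look.py 15 8; python3 neck.py 14 15
```

```text
23.9 [0.57102205 0.03351652 0.02193406] [-5.7975483   0.02357285 -0.4275756 ]
```

View pics/neck15.png

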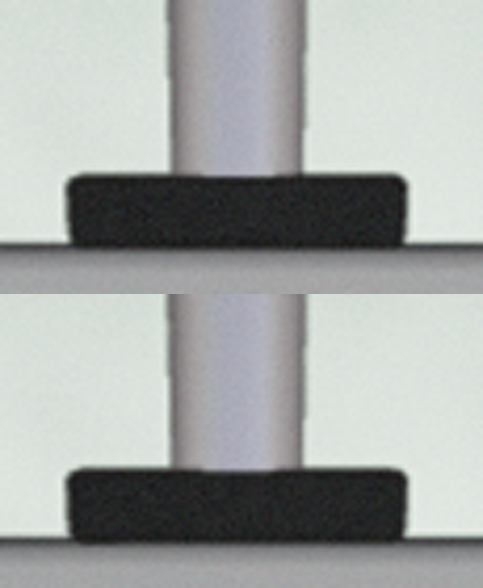

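Rigid: commanding +0.4 mm moved it 0.06 mm, at 5.8 N total, held for about 1 s. I back off gently.

Call:
{"method": "apply_moves", "body": {"rows": [[1, -0.0005, 0, 0, 0], [1, -0.001, 0, 0, 0], [1, -0.0015, 0, 0, 0], [1, -0.002, 0, 0, 0], [1, -0.003, 0, 0, 0], [1, -0.005, 0, 0, 0], [1, -0.009, 0, 0, 0], [1, -0.015, 0, 0, 0], [1, -0.025, 0, 0, 0], [1, -0.03, 0, 0, 0], [1, -0.03, 0, 0, 0]]}}

```text
time: 25.22
tcp_pos: [0.5396, 0.0338, 0.022]
eef_rot: [3.141, 0.002, -0.011]
wrist_force: [-0.5, -0.3, 0.1]
gripper_width: 0.0007
```

Call:
{"method": "apply_moves", "body": {"rows": [[1, -0.005, 0, -0.02, 0], [1, -0.01, 0, -0.05, 0], [1, -0.01, 0, -0.09, 0], [1, -0.01, 0, -0.12, 0], [1, -0.01, 0, -0.14, 0], [1, -0.01, 0, -0.14, 0], [1, -0.01, 0, -0.14, 0]]}}

```text
time: 25.8
tcp_pos: [0.5324, 0.034, 0.1633]
eef_rot: [-3.141, -0.003, -0.011]
wrist_force: [0.5, -0.1, -0.2]
gripper_width: 0.0008
```

```bash
python3 look.py 16 8; python3 look.py 17
```

```text
25.9 [0.53086166 0.03392084 0.16114816] [-0.13400464  0.25030246 -0.18107953]
26.4 [0.53164535 0.03395945 0.16193667] [ 0.10664541 -0.17376711 -0.09761745]
```

View pics/w17.png

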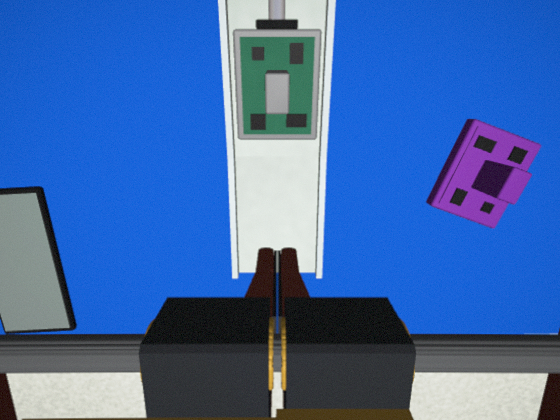

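View pics/s17.png

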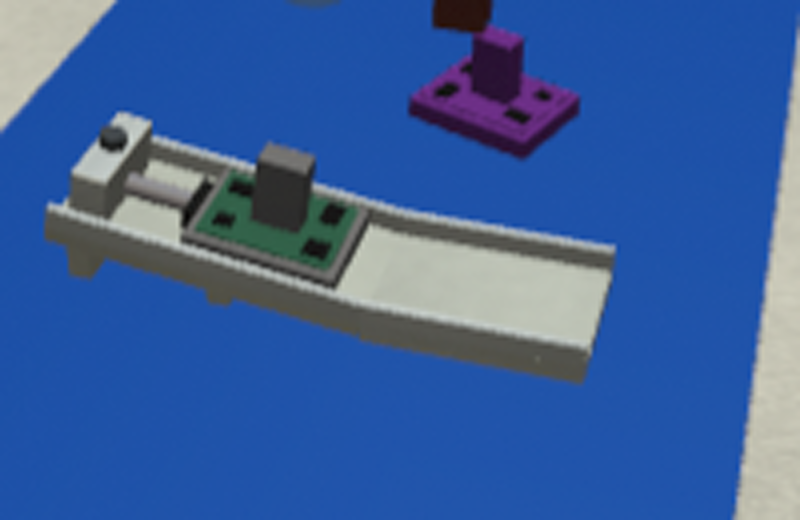

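The carrier rests on the slope with its front edge against the pad (wrist picture, row about 28), and the gripper is clear. I hand it in.

```bash
python3 - <<'E'
from h import *
t=ctrl.camera("top")
for l in("phone","jar","driver"): print(l,[(np.round(d["extent"]).tolist()) for d in ctrl.search_frame(l,t)][:1])
print(ctrl.close_job())
E
```

```text
phone [[162.0, 264.0, 28.0, 62.0]]
jar [[367.0, 176.0, 22.0, 19.0]]
driver [[156.0, 169.0, 10.0, 34.0]]
the job is handed in; nothing more can be done
None
```

The job is done and handed in at about 26.5 s. I lifted the grey carrier by its tab, set it flat between the rails on the landing and let go. With closed fingers on its rear edge I then pushed it up the slope until the pad was fully in.

- **Pad fully in:** the thin neck behind the pad vanished in the close-up. A further 0.4 mm command moved the tool only about 0.06 mm.
- **Push force:** I read about 5.8 N at the wrist and held it for about 1 s. That includes the sliding resistance, so the stop itself saw less.
- **Final state:** after backing off, the pictures show the carrier lying on the slope against the pad, with the gripper well clear.
- **Bystanders:** the phone and jar boxes are unchanged to within a few pixels. The screwdriver's last network box was shorter (34 px high against 59), centred at the same column. I put that down to a partial detection and did not check it further; the arm never went near it.

**Disagreements along the way:**
- The side and top views differed by 7–11 mm in y, which is the depth direction of the side view. The wrist camera settled it in favour of the top view.
- At the foot of the slope the finger briefly bore down on the carrier (5 N back, 3 N up), before it reached the pad. Raising the finger 1.2 mm relieved it.

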